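# Seat the hob's pan support

## Task

The loose cast-iron pan support lies askew on the hob. Without lifting it, push its free corner so that it turns with its lug bearing on the locating stud, until its side is flush and pressed against the back rail, then slide it along that rail under the lip until it is pressed against the end stop. Press it home at the rail and at the stop with about 10 N for half a second each, never more than 25 N on rail, stop or stud (the enamel chips), leave everything else where it is and take the hand away.

Things in the scene. Friction and masses are not known exactly. Their poses are not given: they have to be found in the camera images.
- hob: Steel hob, fixed: plate 300 (x) by 560 (y) by 8 mm on the worktop. Origin: centre of its underside. +x is its back, away from the robot; +y runs along it to its knobs. Its +y half carries a second, fixed support with a milk pan; its -y half is the loose support's place, over a flat burner (60 mm wide, 16 mm high) that the support clears.
- stud: Locating stud of the hob: fixed upright steel pin, 12 mm in diameter, 30 mm high. Origin: on its axis at the hob's top surface (8 mm above the worktop). Axes as the hob's.
- rail: Back rail of the hob: fixed rigid steel strip, 190 mm long (along y), 10 mm thick, 34 mm high over the hob's top. Origin: middle of the foot of its face that looks to -x, on which the support's x = +21.5 mm side must lie; that face is 21.5 mm beyond the stud's axis. Axes as the hob's.
- stop: End stop of the hob: fixed rigid steel strip, 110 mm long (along x), 10 mm thick, 46 mm high over the hob's top, with a lip on top that overhangs 10 mm towards -y, its underside 42 mm over the hob's top. Origin: middle of the foot of its face that looks to -y, on which the support's y = +227.5 mm side must end. Axes as the hob's.
- support: Loose black enamelled cast-iron pan support, 0.45 to 0.9 kg, 36 mm high on four 22 mm feet under its long sides; frame bars 12 mm wide, 22 to 36 mm over the hob. Own axes: outer frame x -128.5 to +21.5, y +7.5 to +227.5 mm; origin at foot level, outside the frame, in the nook beside its lug. Starts turned 0.14 to 0.28 rad counterclockwise from the hob's axes. Takes 1 to 5 N to push.
- lug (a point): Middle of the support's lug, 19 mm over the hob: a tongue 14 mm thick (support x 7.5 to 21.5) standing out from the frame to y = -32 mm, 2 to 36 mm over the hob. The stud stands in the nook between lug and frame (on the support's origin, with 1.5 mm of play); at the start the lug is 1 to 5 mm off the stud, which it meets as the support is turned.
- push_corner (a point): The support's free outer corner, diagonally opposite the lug: support x = -128.5, y = 227.5 mm, 29 mm over the hob. Pushed beside it towards the rail (+x, on the frame's side that looks to -x), the support turns clockwise seen from above with its lug bearing on the stud, until its other side meets the rail.
- home (a point): Point fixed on the hob's top where the support's origin lies when it is home, its axes then parallel to the hob's: hob x = 60, y = -194 mm, which is 16 mm on in +y from the stud's axis.
- milk_pan: Bystander: aluminium milk pan with a black handle, 116 mm wide, 60 mm high, on the hob's other support; origin under its centre.
- salt: Bystander: white salt pot, 44 mm wide, 75 mm high, standing on the hob behind the rail; origin under its centre.
- mug: Bystander: white mug on the worktop, 80 mm wide, 90 mm high; origin under its centre.
- coffee_jar: Bystander: coffee jar on the worktop, 76 mm wide, 120 mm high; origin under its centre.
- bowl: Bystander: bowl on the worktop, 130 mm wide, 50 mm high; origin under its centre.
- spatula: Bystander: spatula lying on the worktop.
- tea_tin: Bystander: steel tin on the worktop, 80 by 110 by 70 mm; origin under its centre.

How it is judged:
By the outcome, as a careful person would: the job done as asked, in the order asked, and still so for the second after the job is handed in, with the robot touching nothing.
It also fails if it takes over 72 s, if anything falls off the work surface, if the arm or the gripper's body presses on something with over 40 N, if the wrist force passes 120 N, or if a joint passes its speed limit or range.

## Robot

A 6-joint arm with a two-finger parallel gripper is mounted at the origin on the work surface. World frame = base frame: x ahead of the robot, y to its left, z up, the work surface at z = 0. Lengths are in m, angles in degrees, forces in N, time in s.
With the tool pointing down it reaches from about 0.3 to 0.75 m from the base axis. Payload 8.5 kg.
Tool frame: the origin (TCP) lies midway between the tips of the shut fingers; the grasp point (between the pads) lies 19 mm behind it (env.grip_depth is the distance from the TCP to the grasp point, in m); x points along the fingers, y is the direction in which the jaws open and shut, and the axes are right-handed (so a half turn about x gives the same grasp; the last joint's range is limited). The gripper opens to 85 mm and grips with 20 to 120 N. Pads are 22 mm wide; open, the fingers measure 114 mm over their backs; the gripper's body (76 mm by 85 mm) begins 54 mm behind the grasp point. The pads swing forward as they close: fully open they stand 13 mm farther back than shut.
Start: joints at [51.32, 21.807, 74.336, -0, 83.858, -12.336], TCP at [0.244, 0.493, 0.231] pointing down, gripper open.
Joint ranges: [-178.18, 178.18], [-50.72, 133.34], [12.68, 142.11], [-81.47, 261.47], [9.98, 163.14], [-165.26, 165.26]. Speed limits (degrees/s): [136.94, 136.94, 180, 180, 180, 180].

## Interface

Orientations are given as a 3x3 rotation matrix whose columns are the frame's x, y, z axes.
In Python, from rig import env gives the robot as it stands.
- The arm moves only by the tool play_rows, never from a script. Its arguments are lists of equal length, an entry for each row: "travel": the shift along the world's x, y, z in cm, a list of three; "rotation": the turn, a rotation vector about the world's x, y, z in rad, a list of three; "claw": the finger opening in cm, from 0 to 8.54. A call has 1 to 12 rows; each row shifts and turns the pose as measured when the row begins; what a row does not reach is not made up. A row lasts 1/12 s, in which the tool goes at most 41.7 mm and 7.16 degrees, less where a joint would pass 70% of its speed; a pose out of reach is approached as far as the arm can. A call is refused whole if a number of a shift passes 4.17 or a number of a turn 0.125, either way. A call with a gripper value outside its range is refused whole. The fingers move at their own pace and stop on an object; "squeeze" is the grip in N (left out, the last holds). Time passes only in rows, so rows that do not move let the fingers close. It gives the time, the measured TCP pose, the force and the opening at its end, in the units of the state.
- env.observe(): the state, without advancing time (a new reading comes with each control period).
- env.get_image(name): name is "side" or "top" or "wrist"; returns the picture (480x640x3 uint8, red, green, blue); there is no depth.
- env.camera_info(name): a dict with "vertical_fov" (degrees; the focal length in pixels is half the picture's height over the tangent of half this angle, whatever the lens; pixels are square), "cx", "cy" (the principal point, pixels), "D" ([k1, k2, p1, p2, k3] as OpenCV has them; the pictures are not rectified), "eye" and "rotation" of the camera in the world. Camera axes: x right, y down, z forward; pixel columns grow to the right and rows downward; lengths in m; the calibration is good to about 2 mm. A picture is of the moment at which its call begins: read the wrist's pose just before it. camera_info takes no time and is no camera call; for the wrist camera it gives the pose at the moment of the call.
- env.close_job(): hands the job in, once; it reports no verdict.
The state is a dict: "time_s": time; "q": joint angles; "qvel": joint speeds; "joint_efforts": joint torques, N m; "position": TCP position; "tool_rot": TCP orientation; "ft_force": force on the tool from outside, world axes, zero at the start; "wrist_torque": the same for the moment, N m; "grip_width": finger opening in m.
Only numpy, scipy, OpenCV 4.12 (cv2) and the standard library are available. Lean on these libraries where they do the work, as an engineer would, in place of code of your own. Each camera call takes 0.05 s, during which the arm holds its last target.

## Working session

There is one attempt and no reset: what is moved stays moved. The work goes in short steps, Python scripts to look and compute and a tool call to move; the robot and the scene stay as the last step left them, time stands still between calls to the robot, and variables do not carry over. Pictures are saved under pics/ and viewed, and the job is handed in when it is done.

Besides the shell and the picture viewer there is one more tool, called after ">>>" as name(argument=value, ...) on one line, values as JSON. play_rows: Moves the arm, as the interface text tells. Its arguments: {"type":"object","properties":{"travel":{"type":"array","items":{"type":"array","items":{"type":"number"}}},"rotation":{"type":"array","items":{"type":"array","items":{"type":"number"}}},"claw":{"type":"array","items":{"type":"number"}},"squeeze":{"type":"number"}},"required":["travel","rotation","claw"]}

```bash
ls; mkdir -p pics; python3 - <<'E'
from rig import env
import cv2
print(env.observe())
for n in("top","side","wrist"):
    print(n,env.camera_info(n))
    cv2.imwrite(f"pics/{n}0.png",env.get_image(n)[:,:,::-1])
E
```

```text
pics
{'time_s': 0.0, 'q': array([ 5.13194381e+01,  2.18446056e+01,  7.43836271e+01,  9.09570319e-04,
        8.38577457e+01, -1.23355547e+01]), 'qvel': array([-0.04285128, -0.08626639,  0.00628468,  0.10423284, -0.03511462,
        0.00943329]), 'joint_efforts': array([ 1.65534108e-03, -4.48466206e+01, -2.31281877e+01, -6.41871247e-05,
        4.73960827e-03, -5.82010898e-06]), 'position': array([0.243896  , 0.49265689, 0.23068452]), 'tool_rot': array([[-9.50166591e-04,  4.43776103e-01,  8.96137193e-01],
       [-1.16157163e-03,  8.96136503e-01, -4.43776993e-01],
       [-9.99998874e-01, -1.46258961e-03, -3.36001235e-04]]), 'ft_force': array([0.60380177, 0.69047331, 0.15805153]), 'wrist_torque': array([-0.04394643,  0.09782388,  0.02511672]), 'grip_width': 0.08560174926566737}
top {'vertical_fov': 55.80838313581515, 'cx': 320.84397267468626, 'cy': 238.02532281204358, 'D': array([0.01833792, 0.        , 0.        , 0.        , 0.        ]), 'eye': array([0.35233098, 0.0164526 , 1.03726411]), 'rotation': array([[ 0.01531313, -0.98421872,  0.17629241],
       [-0.99986763, -0.01410344,  0.00811287],
       [-0.00549851, -0.17639331, -0.98430441]])}
side {'vertical_fov': 46.27789834721242, 'cx': 315.368816183422, 'cy': 242.1612996612648, 'D': array([-0.06001858,  0.        ,  0.        ,  0.        ,  0.        ]), 'eye': array([ 0.05688044, -1.23629694,  0.87839874]), 'rotation': array([[ 0.93712101, -0.19500551,  0.28944266],
       [-0.34862693, -0.48447638,  0.80233528],
       [-0.01623167, -0.85279275, -0.52199717]])}
wrist {'vertical_fov': 59.07763286373796, 'cx': 319.8229352628868, 'cy': 237.57177532127085, 'D': array([-0.0476477,  0.       ,  0.       ,  0.       ,  0.       ]), 'eye': array([0.18021552, 0.52610413, 0.37340352]), 'rotation': array([[ 0.44201326,  0.86123121,  0.25080884],
       [ 0.89700754, -0.42397091, -0.12500455],
       [-0.00132216,  0.28023109, -0.95993166]])}
```

View pics/top0.png

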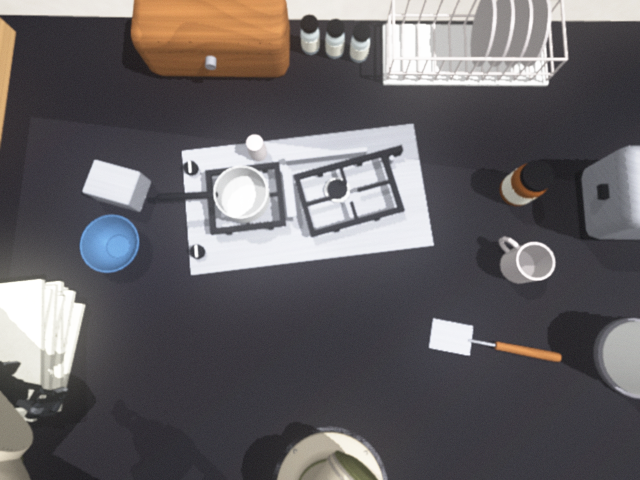

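View pics/side0.png

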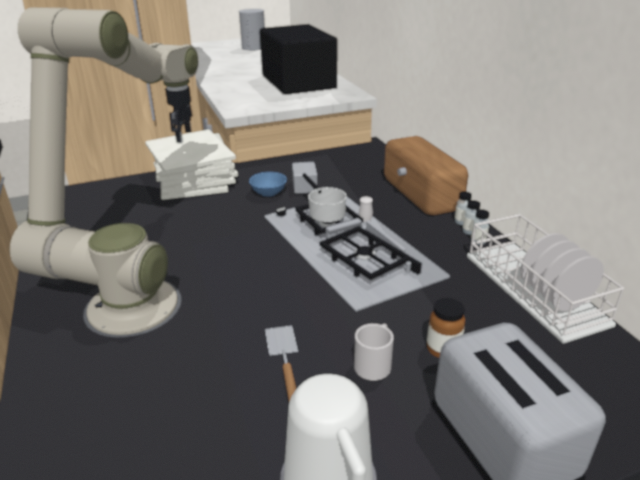

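View pics/wrist0.png

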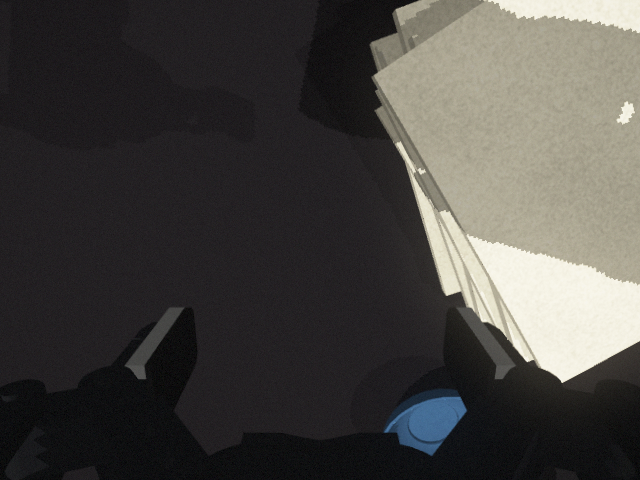

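The top view shows the hob, with corners near (182,150), (414,124), (433,246) and (191,273). The loose support is askew on its right half, with the lug near (395,150) and the free corner near (312,234). I'll enlarge this region and locate the hob.

```bash
cat > h.py <<'E'
import numpy as np,cv2
from rig import env
def K(ci,h=480):
    f=h/2/np.tan(np.radians(ci["vertical_fov"])/2); return np.array([[f,0,ci["cx"]],[0,f,ci["cy"]],[0,0,1]])
def ray(n,px,z,ci=None):
    ci=ci or env.camera_info(n)
    u=cv2.undistortPoints(np.array(px,float).reshape(-1,1,2),K(ci),ci["D"]).reshape(-1,2)
    d=np.c_[u,np.ones(len(u))]@ci["rotation"].T
    return ci["eye"]+d*((z-ci["eye"][2])/d[:,2])[:,None]
def proj(n,P,ci=None):
    ci=ci or env.camera_info(n); P=np.atleast_2d(P)
    R=ci["rotation"].T
    return cv2.projectPoints(P.astype(float),cv2.Rodrigues(R)[0],-R@ci["eye"],K(ci),ci["D"])[0].reshape(-1,2)
E
python3 - <<'E'
import cv2,numpy as np
from h import *
im=cv2.imread("pics/top0.png")
c=im[110:290,170:445]; cv2.imwrite("pics/top0z.png",cv2.resize(c,None,fx=2.9,fy=2.9,interpolation=cv2.INTER_CUBIC))
g=cv2.cvtColor(im,cv2.COLOR_BGR2GRAY)
hsv=cv2.cvtColor(im,cv2.COLOR_BGR2HSV)
m=((g>110)&(hsv[...,1]<60)).astype(np.uint8)*255
roi=np.zeros_like(m);roi[115:285,172:445]=255;m&=roi
m=cv2.morphologyEx(m,cv2.MORPH_CLOSE,np.ones((25,25)))
cs,_=cv2.findContours(m,cv2.RETR_EXTERNAL,cv2.CHAIN_APPROX_NONE)
k=max(cs,key=cv2.contourArea); r=cv2.minAreaRect(k); print(r)
h=cv2.convexHull(k); ap=cv2.approxPolyDP(h,8,True).reshape(-1,2);print(ap)
# fit sides
q=k.reshape(-1,2).astype(float); W=ray("top",q,0.008)[:,:2]
b=cv2.minAreaRect(W.astype(np.float32));print(b,cv2.boxPoints(b))
E
```

```text
((304.0322570800781, 194.6092529296875), (133.2282257080078, 245.977783203125), 83.00807189941406)
[[413 124]
 [433 245]
 [190 274]
 [182 150]
 [251 134]]
((0.6436713933944702, 0.06519116461277008), (0.322796493768692, 0.5632930397987366), 7.877316474914551) [[ 0.4451958   0.32205996]
 [ 0.52239645 -0.23591769]
 [ 0.842147   -0.19167763]
 [ 0.76494634  0.36630002]]
```

View pics/top0z.png

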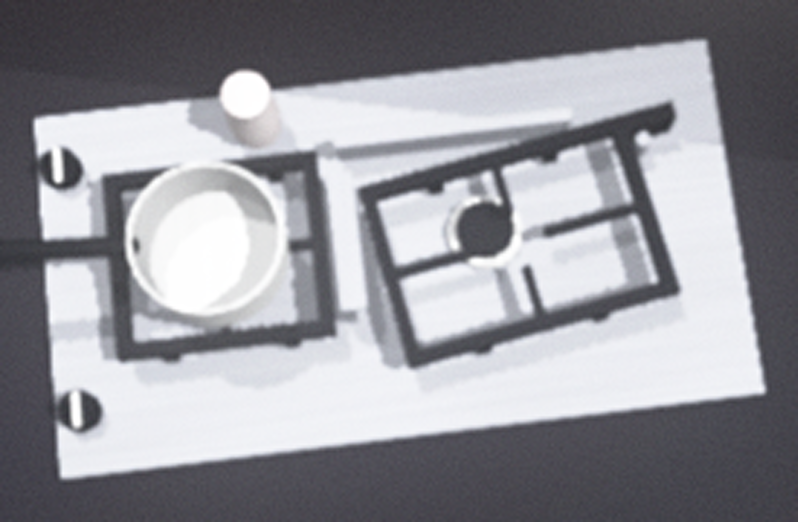

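```bash
cat > meas.py <<'E'
import cv2,numpy as np
from h import *
def edgepts(g,a,b,n,half,pol,s0=0.08,s1=0.92):
    """subpixel edge points along segment a-b; pol sign of gradient along left normal"""
    a=np.array(a,float);b=np.array(b,float);d=(b-a)/np.linalg.norm(b-a);nn=np.array([-d[1],d[0]])
    out=[];t=np.arange(-half,half+.01,.25)
    for s in np.linspace(s0,s1,n):
        p=a+(b-a)*s; q=p+t[:,None]*nn
        v=cv2.remap(g,q[:,0].astype(np.float32)[None],q[:,1].astype(np.float32)[None],cv2.INTER_LINEAR)[0].astype(float)
        v=np.convolve(np.pad(v,3,mode='edge'),np.ones(7)/7,'valid')
        gr=np.gradient(v)*pol; k=gr.argmax()
        if gr[k]>1.5: out.append(q[k])
    return np.array(out)
def fit(P):
    l=cv2.fitLine(P.astype(np.float32),cv2.DIST_HUBER,0,1e-4,1e-5).ravel(); return l[2:],l[:2]
def inter(l1,l2):
    A=np.c_[l1[1],-l2[1]];s=np.linalg.solve(A,l2[0]-l1[0]);return l1[0]+s[0]*l1[1]
E
python3 - <<'E'
from meas import *
im=cv2.imread("pics/top0.png");g=cv2.cvtColor(im,cv2.COLOR_BGR2GRAY).astype(np.float32)
TL,TR,BR,BL=[(182,150.5),(413.5,124),(433,246),(191,274)]
L={}
for nm,a,b,s in(("back",TL,TR,(.5,.95)),("right",TR,BR,(.06,.94)),("front",BR,BL,(.05,.95)),("left",BL,TL,(.5,.95))):
    P=edgepts(g,a,b,60,4,1,*s); W=ray("top",P,0.008)[:,:2]; L[nm]=fit(W)
    r=np.abs((W-L[nm][0])@[-L[nm][1][1],L[nm][1][0]])
    print(nm,len(P),L[nm],np.degrees(np.arctan2(L[nm][1][1],L[nm][1][0])),np.median(r))
c=[inter(L[a],L[b]) for a,b in(("back","right"),("right","front"),("front","left"),("left","back"))]
print(np.array(c)); print([np.linalg.norm(c[i]-c[i-1]) for i in range(4)])
E
```

```text
back 60 (array([ 0.800555  , -0.04019184], dtype=float32), array([ 0.1366001, -0.9906263], dtype=float32)) -82.14884 0.00017745866348696965
right 60 (array([ 0.6677687, -0.214077 ], dtype=float32), array([0.990509  , 0.13744828], dtype=float32)) 7.9002156 0.0002056518392822523
front 60 (array([0.4852759 , 0.04400864], dtype=float32), array([ 0.13705462, -0.9905635 ], dtype=float32)) -82.12255 0.00018330138105472879
left 55 (array([0.6579998 , 0.34976166], dtype=float32), array([0.99052763, 0.13731343], dtype=float32)) 7.8924146 0.00012648459683350686
[[ 0.8215892  -0.19273205]
 [ 0.5237498  -0.23406182]
 [ 0.44701853  0.32051405]
 [ 0.74511796  0.36183855]]
[np.float32(0.5598182), np.float32(0.30069324), np.float32(0.559859), np.float32(0.30095014)]
```

```bash
cat >> meas.py <<'E'
YAW=np.radians(7.885); HC=np.array([0.63437,0.06389]); RH=np.array([[np.cos(YAW),-np.sin(YAW)],[np.sin(YAW),np.cos(YAW)]])
def toH(w): return (np.atleast_2d(w)[:,:2]-HC)@RH
def toW(h): return np.atleast_2d(h)@RH.T+HC
E
python3 - <<'E'
from meas import *
im=cv2.imread("pics/top0.png");g=cv2.cvtColor(im,cv2.COLOR_BGR2GRAY).astype(np.float32)
z=lambda u,v:(170+u/2.9,110+v/2.9)
A,B,C,D=z(360,188),z(412,366),z(680,290),z(660,106)
L={}
for nm,a,b,s,pol in(("+y",A,B,(.08,.92),-1),("-x",B,C,(.06,.94),-1),("-y",C,z(648,150),(.05,.85),-1),("+x",D,A,(.05,.95),-1)):
  for pol in (pol,-pol):
    P=edgepts(g,a,b,60,3,pol,*s); 
    if len(P)<10: print(nm,pol,len(P));continue
    W=ray("top",P,0.044)[:,:2]; l=fit(W); H=toH(W);lh=fit(H)
    r=np.abs((W-l[0])@[-l[1][1],l[1][0]])
    print(nm,pol,len(P),lh,np.degrees(np.arctan2(lh[1][1],lh[1][0])),np.median(r))
    if pol<0 : L[nm]=lh if 0 else lh
    L[nm+str(pol)]=lh
for pol in("-1","1"):
  try:
    c=[inter(L[a+pol],L[b+pol]) for a,b in(("+x","+y"),("+y","-x"),("-x","-y"),("-y","+x"))]
    print(pol,np.array(c)); print([np.linalg.norm(c[i]-c[i-1]) for i in range(4)])
  except Exception as e: print(e)
E
```

```text
+y -1 53 (array([-0.02068278,  0.00222459], dtype=float32), array([0.98780596, 0.15568988], dtype=float32)) 8.956809 0.0001615238910361342
+y 1 60 (array([-0.02199228,  0.00996532], dtype=float32), array([0.9886159 , 0.15046133], dtype=float32)) 8.653663 0.00027368758572147176
-x -1 2
-x 1 60 (array([-0.08398445, -0.12584929], dtype=float32), array([ 0.15416814, -0.9880446 ], dtype=float32)) -81.13144 0.0003107056991411664
-y -1 0
-y 1 60 (array([-0.00492568, -0.21011952], dtype=float32), array([0.99400514, 0.10933354], dtype=float32)) 6.276898 0.0004579850286139033
+x -1 1
+x 1 60 (array([ 0.0642831, -0.0944953], dtype=float32), array([ 0.15416837, -0.9880446 ], dtype=float32)) -81.131424 0.00014276453146577284
'+x-1'
1 [[ 0.0463605   0.0203682 ]
 [-0.10324652 -0.00240108]
 [-0.06972337 -0.2172468 ]
 [ 0.0808522  -0.20068455]]
[np.float32(0.22372751), np.float32(0.15132977), np.float32(0.21744536), np.float32(0.1514837)]
```

```bash
cat >> meas.py <<'E'
TH=np.radians(8.868); O=np.array([.0595,-.2076])
def R2(t): return np.array([[np.cos(t),-np.sin(t)],[np.sin(t),np.cos(t)]])
def S2H(p,th=TH,o=O): return np.atleast_2d(p)@R2(th).T+o
E
python3 - <<'E'
from meas import *
np.set_printoptions(precision=4,suppress=True)
z=lambda u,v:(170+u/2.9,110+v/2.9)
for nm,p,h in(("pan rim",z(205,243),.104),("rail end +y",z(322,148),.042),("rail -y",z(572,112),.042),("stop top",z(335,165),.054),("stop bot",z(350,315),.054),("othersup -x -y corner",z(335,333),.044),("stud",z(645,138),.038),("salt",z(245,95),.083)):
    print(nm,toH(ray("top",p,h)))
for d in(0.04,0.02,.011):
    print(d,toW(S2H([-.1285-d,.205])))
ey=RH[:,1];print("exH",RH[:,0],"eyH",ey)
# overlay predicted geometry
im=cv2.imread("pics/top0.png")
def dr(pts,zz,c):
    w=toW(pts);q=proj("top",np.c_[w,np.full(len(w),zz)]);
    q=((q-[170,110])*2.9)
    cv2.polylines(big,[q.round().astype(int)],True,c,1)
big=cv2.imread("pics/top0z.png")
dr(S2H(np.array([[-.1285,.0075],[.0075,.0075],[.0075,-.032],[.0215,-.032],[.0215,.2275],[-.1285,.2275]])),.044,(0,0,255))
a=np.linspace(0,6.28,30);dr(np.c_[.06+.006*np.cos(a),-.21+.006*np.sin(a)],.038,(255,0,0))
dr(np.array([[.0815,-.2],[.0815,.03]]),.042,(0,255,0))
dr(np.array([[-.06,.0335],[.08,.0335]]),.054,(0,160,0))
cv2.imwrite("pics/ov.png",big)
import time
print(env.observe()["ft_force"],env.observe()["time_s"])
E
```

```text
pan rim [[-0.0033  0.1341]]
rail end +y [[0.0817 0.0443]]
rail -y [[ 0.0868 -0.1566]]
stop top [[0.0622 0.0351]]
stop bot [[-0.0586  0.0367]]
othersup -x -y corner [[-0.069   0.0502]]
stud [[ 0.0595 -0.2117]]
salt [[0.1161 0.0961]]
0.04 [[0.5013 0.0141]]
0.02 [[0.5205 0.0199]]
0.011 [[0.5291 0.0225]]
exH [0.9905 0.1372] eyH [-0.1372  0.9905]
[ 0.016   0.3056 -0.6541] 0.15
```

View pics/ov.png

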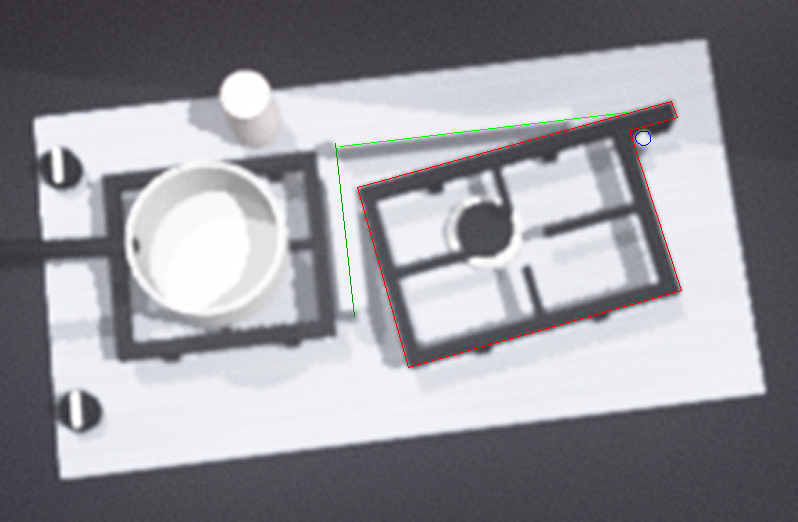

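>>> play_rows(travel=[[1.7,-3.4,0],[1.7,-3.4,0],[1.7,-3.4,0],[1.7,-3.4,0],[1.7,-3.4,0],[1.7,-3.4,0],[1.7,-3.4,0],[1.7,-3.4,0],[1.7,-3.4,0],[1.7,-3.4,0],[1.7,-3.4,0],[1.7,-3.4,0]], rotation=[[0,0,0.1],[0,0,0.1],[0,0,0.1],[0,0,0.1],[0,0,0.1],[0,0,0.1],[0,0,0],[0,0,0],[0,0,0],[0,0,0],[0,0,0],[0,0,0]], claw=[0,0,0,0,0,0,0,0,0,0,0,0], squeeze=60)

```text
time_s: 1.15
position: [0.446, 0.0752, 0.2286]
tool_rot: [[-0.003, -0.166, 0.986], [-0.002, 0.986, 0.166], [-1.0, -0.002, -0.004]]
ft_force: [0.7, 1.0, 0.5]
grip_width: 0.0004
```

>>> play_rows(travel=[[1.8,-2.1,0],[1.8,-2.1,0],[1.9,-1.9,0],[0,0,-3],[0,0,-3],[0,0,-3],[0,0,-3],[0,0,-2],[0,0,-1],[0,0,0]], rotation=[[0,0,-0.029],[0,0,0],[0,0,0],[0,0,0],[0,0,0],[0,0,0],[0,0,0],[0,0,0],[0,0,0],[0,0,0]], claw=[0,0,0,0,0,0,0,0,0,0])

```text
time_s: 1.98
position: [0.5055, 0.0014, 0.0714]
tool_rot: [[-0.001, -0.124, 0.992], [-0.004, 0.992, 0.124], [-1.0, -0.004, -0.001]]
ft_force: [0.1, 0.0, 0.0]
grip_width: -0.0003
```

>>> play_rows(travel=[[-0.6,1.2,0],[0,0,-1.5],[0,0,-1.2],[0,0,-1.0],[0,0,-0.6],[0,0,0],[0,0,0]], rotation=[[0.003,0,0.013],[0,0,0],[0,0,0],[0,0,0],[0,0,0],[0,0,0],[0,0,0]], claw=[0,0,0,0,0,0,0])

```text
time_s: 2.57
position: [0.4996, 0.0177, 0.0319]
tool_rot: [[0.006, -0.142, 0.99], [-0.001, 0.99, 0.142], [-1.0, -0.002, 0.006]]
ft_force: [0.2, -0.7, -0.1]
grip_width: 0.0
```

```bash
python3 - <<'E'
from meas import *
o=env.observe();print(o["position"],o["ft_force"])
cv2.imwrite("pics/w1.png",env.get_image("wrist")[:,:,::-1])
im=env.get_image("top")[:,:,::-1];cv2.imwrite("pics/t1.png",cv2.resize(im[100:300,150:450],None,fx=2.6,fy=2.6,interpolation=cv2.INTER_CUBIC))
E
```

```text
[0.49962762 0.0177188  0.03192661] [ 0.18701235 -0.70668531 -0.1113534 ]
```

View pics/w1.png

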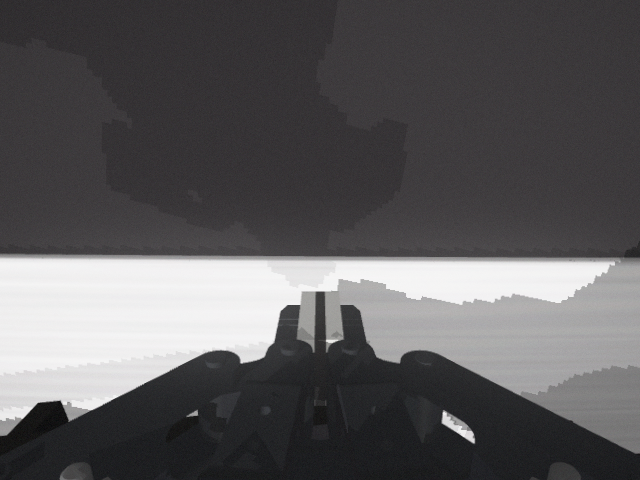

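View pics/t1.png

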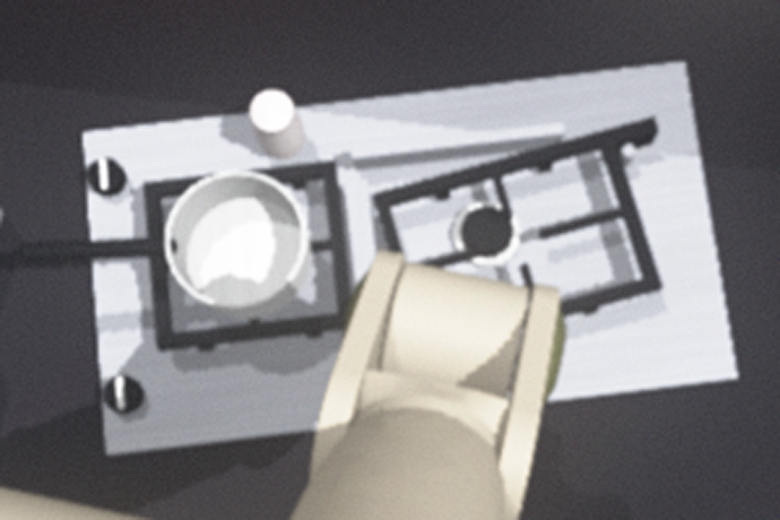

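>>> play_rows(travel=[[0.2,-0.6,-0.5],[0,0,-0.5],[0.5,0.15,0],[0.5,0.15,0],[0.5,0.15,0],[0,0,0]], rotation=[[0,0.005,0],[0,0,0],[0,0,0],[0,0,0],[0,0,0],[0,0,0]], claw=[0,0,0,0,0,0])

```text
time_s: 3.17
position: [0.5197, 0.0153, 0.0226]
tool_rot: [[0.004, -0.141, 0.99], [-0.002, 0.99, 0.141], [-1.0, -0.002, 0.004]]
ft_force: [-0.6, -0.3, -0.1]
grip_width: -0.0002
```

>>> play_rows(travel=[[0.2,0.05,0],[0.2,0.05,0],[0.2,0.05,0],[0.2,0.05,0],[0.2,0.05,0]], rotation=[[0,0,0],[0,0,0],[0,0,0],[0,0,0],[0,0,0]], claw=[0,0,0,0,0])

```text
time_s: 3.58
position: [0.5298, 0.0185, 0.0225]
tool_rot: [[0.002, -0.142, 0.99], [-0.001, 0.99, 0.142], [-1.0, -0.002, 0.002]]
ft_force: [-3.7, 0.1, 2.4]
grip_width: 0.0
```

>>> play_rows(travel=[[0.18,0.18,0],[0.18,0.18,0],[0.18,0.18,0],[0.18,0.18,0],[0.18,0.18,0],[0.18,0.18,0]], rotation=[[0,0,0],[0,0,0],[0,0,0],[0,0,0],[0,0,0],[0,0,0]], claw=[0,0,0,0,0,0])

```text
time_s: 4.08
position: [0.5406, 0.0297, 0.0224]
tool_rot: [[-0.0, -0.142, 0.99], [-0.002, 0.99, 0.142], [-1.0, -0.002, -0.001]]
ft_force: [-2.3, -1.9, 0.1]
grip_width: -0.0003
```

```bash
python3 - <<'E'
from meas import *
o=env.observe();print(toH(o["position"]),o["ft_force"])
im=env.get_image("top")[:,:,::-1];cv2.imwrite("pics/t2.png",cv2.resize(im[100:300,150:450],None,fx=2.6,fy=2.6,interpolation=cv2.INTER_CUBIC))
E
```

```text
[[-0.09753213 -0.02096551]] [-2.3052936  -1.90919783  0.093665  ]
```

View pics/t2.png

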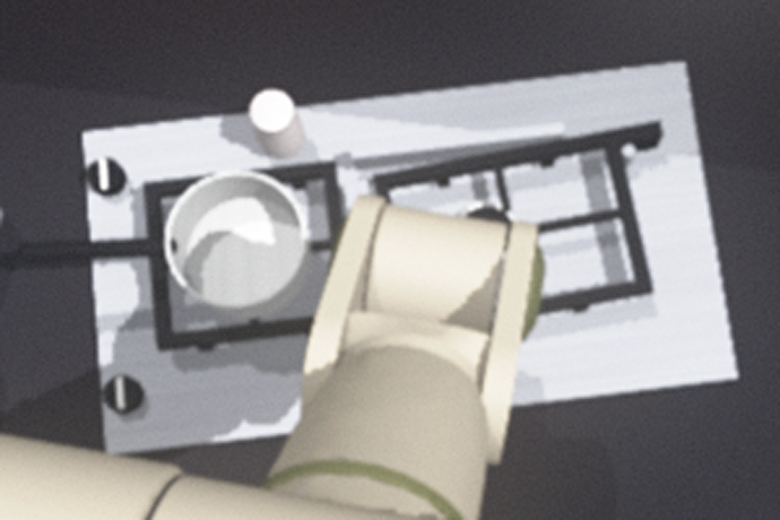

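```bash
cat > pose.py <<'E'
from meas import *
import sys
def pose(im,th,o,sides):
    g=cv2.cvtColor(im,cv2.COLOR_RGB2GRAY).astype(np.float32)
    for nm,a,b in sides:
        w=toW(S2H([a,b],th,o)); q=proj("top",np.c_[w,[.044,.044]])
        P=edgepts(g,q[0],q[1],50,3.5,1,0,1)
        if len(P)<8:P2=edgepts(g,q[0],q[1],50,3.5,-1,0,1);print(nm,"few",len(P),len(P2));continue
        H=toH(ray("top",P,.044)); l=fit(H); r=np.abs((H-l[0])@[-l[1][1],l[1][0]])
        d=l[1]; t=np.degrees(np.arctan2(d[1],d[0])); t=(t+45)%90-45
        n=np.array([np.cos(np.radians(t)),np.sin(np.radians(t))])
        if nm in("+y","-y"): n=np.array([-n[1],n[0]])
        print(nm,len(P),"ang %.2f"%t,"off along normal %.4f"%(n@l[0]),"med res %.4f"%np.median(r),"pts",H[0].round(4),H[-1].round(4))
PX=("+x",[.0215,-.025],[.0215,.2]);
E
python3 - <<'E'
from pose import *
im=env.get_image("top")
for t in(4,5,6): pose(im,np.radians(t),np.array([.0595,-.208]),[PX])
E
```

```text
+x 50 ang 4.07 off along normal 0.0651 med res 0.0008 pts [ 0.0815 -0.2315] [ 0.0652 -0.0071]
+x 50 ang 3.96 off along normal 0.0654 med res 0.0006 pts [ 0.0813 -0.2311] [ 0.0647 -0.0068]
+x 50 ang 3.95 off along normal 0.0656 med res 0.0006 pts [ 0.0817 -0.2307] [ 0.0647 -0.0064]
```

>>> play_rows(travel=[[0.18,0.18,0],[0.18,0.18,0],[0.18,0.18,0],[0.18,0.18,0],[0.18,0.18,0]], rotation=[[0,0,0],[0,0,0],[0,0,0],[0,0,0],[0,0,0]], claw=[0,0,0,0,0])

```text
time_s: 4.6
position: [0.5504, 0.0395, 0.0223]
tool_rot: [[-0.0, -0.142, 0.99], [-0.002, 0.99, 0.142], [-1.0, -0.002, -0.001]]
ft_force: [-1.1, -1.1, 0.3]
grip_width: -0.0003
```

```bash
python3 - <<'E'
from pose import *
o=env.observe();print(toH(o["position"]),o["ft_force"])
im=env.get_image("top")
for t in(1,2): pose(im,np.radians(t),np.array([.0595,-.208]),[PX])
E
```

```text
[[-0.08653312 -0.01267801]] [-1.11451647 -1.11495779  0.26827535]
+x 50 ang 0.10 off along normal 0.0795 med res 0.0003 pts [ 0.0802 -0.2326] [ 0.0793 -0.0076]
+x 50 ang 0.08 off along normal 0.0795 med res 0.0002 pts [ 0.08   -0.2322] [ 0.0794 -0.0072]
```

```bash
python3 - <<'E'
from pose import *
im=env.get_image("top")[:,:,::-1];cv2.imwrite("pics/t3.png",cv2.resize(im[130:230,270:430],None,fx=5,fy=5,interpolation=cv2.INTER_CUBIC))
E
```

```text
(no output)
```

View pics/t3.png

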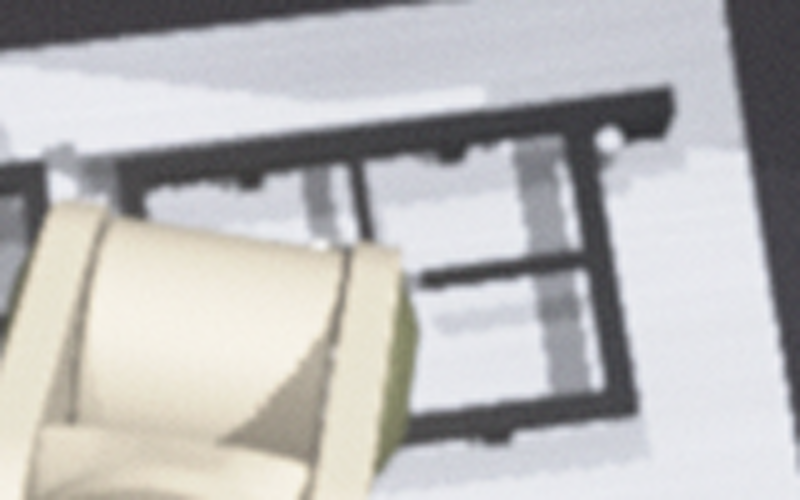

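```bash
python3 - <<'E'
from pose import *
im=env.get_image("top")
for t in(0,1,2): 
  o=np.array([.0595,-.209])
  pose(im,np.radians(t),o,[("-x",[-.1285,.015],[-.1285,.06]),("-y",[-.118,.0075],[-.02,.0075])])
E
```

```text
-x 32 ang 0.51 off along normal -0.0639 med res 0.0003 pts [-0.0627 -0.1878] [-0.0627 -0.1492]
-y 50 ang 0.59 off along normal -0.2017 med res 0.0002 pts [-0.0584 -0.2032] [ 0.0395 -0.2015]
-x few 3 50
-y 50 ang 0.61 off along normal -0.2018 med res 0.0002 pts [-0.0586 -0.203 ] [ 0.0394 -0.2019]
-x few 0 50
-y 50 ang 0.57 off along normal -0.2018 med res 0.0002 pts [-0.0589 -0.2028] [ 0.0392 -0.2016]
```

```bash
python3 - <<'E'
from pose import *
im=env.get_image("top")
for t in(0,.5,1,2): 
  o=np.array([.0595,-.209])
  pose(im,np.radians(t),o,[("-x",[-.1285,.06],[-.1285,.012]),("-y",[-.118,.0075],[-.02,.0075])])
E
```

```text
-x 50 ang -0.05 off along normal -0.0723 med res 0.0000 pts [-0.0724 -0.1489] [-0.0724 -0.1969]
-y 50 ang 0.76 off along normal -0.2018 med res 0.0002 pts [-0.0584 -0.2032] [ 0.0395 -0.2015]
-x 50 ang -0.26 off along normal -0.0717 med res 0.0003 pts [-0.0724 -0.1501] [-0.0725 -0.198 ]
-y 50 ang 0.52 off along normal -0.2020 med res 0.0000 pts [-0.0585 -0.2031] [ 0.0394 -0.2017]
-x 50 ang 0.90 off along normal -0.0752 med res 0.0000 pts [-0.0729 -0.1512] [-0.0721 -0.1992]
-y 50 ang 0.66 off along normal -0.2018 med res 0.0003 pts [-0.0586 -0.203 ] [ 0.0394 -0.2019]
-x 50 ang 0.44 off along normal -0.0738 med res 0.0001 pts [-0.0733 -0.1535] [-0.0722 -0.2015]
-y 50 ang 0.79 off along normal -0.2018 med res 0.0002 pts [-0.0589 -0.2028] [ 0.0392 -0.2016]
```

>>> play_rows(travel=[[0.1,0.06,0],[0.1,0.06,0],[0.1,0.06,0],[0.1,0.06,0]], rotation=[[0,0,0],[0,0,0],[0,0,0],[0,0,0]], claw=[0,0,0,0])

```text
time_s: 5.13
position: [0.5536, 0.0418, 0.0224]
tool_rot: [[-0.002, -0.142, 0.99], [-0.002, 0.99, 0.142], [-1.0, -0.002, -0.002]]
ft_force: [-2.7, -1.3, 1.3]
grip_width: -0.0006
```

```bash
cat > chk.py <<'E'
from pose import *
o=env.observe();print(o["time_s"],toH(o["position"]),o["ft_force"]@np.r_[RH[:,0],0],o["ft_force"]@np.r_[RH[:,1],0],o["ft_force"][2])
im=env.get_image("top")
def chk(o=np.array([.0595,-.2095])):
  pose(im,0,o,[("-x",[-.1285,.06],[-.1285,.012]),("-y",[-.118,.0075],[-.02,.0075])])
chk()
E
python3 chk.py
```

```text
5.1333 [[-0.0830226  -0.01081959]] -2.817743129768424 -0.9534424741502748 1.25027678337704
-x 50 ang -0.17 off along normal -0.0714 med res 0.0001 pts [-0.0719 -0.1494] [-0.0724 -0.1974]
-y 50 ang 0.04 off along normal -0.2013 med res 0.0001 pts [-0.0585 -0.2014] [ 0.0395 -0.2014]
```

>>> play_rows(travel=[[0.1,0.03,0],[0.1,0.03,0]], rotation=[[0,0,0],[0,0,0]], claw=[0,0])

```text
time_s: 5.35
position: [0.5545, 0.0425, 0.0222]
tool_rot: [[-0.005, -0.142, 0.99], [-0.002, 0.99, 0.142], [-1.0, -0.001, -0.006]]
ft_force: [-10.0, -5.1, 5.1]
grip_width: -0.0001
```

```bash
python3 chk.py
```

```text
5.35 [[-0.08201107 -0.01024735]] -10.646405262604226 -3.6663920600829054 5.134958922039462
-x 50 ang -0.40 off along normal -0.0706 med res 0.0002 pts [-0.0713 -0.1494] [-0.0724 -0.1974]
-y 50 ang -0.43 off along normal -0.2011 med res 0.0003 pts [-0.0585 -0.2009] [ 0.0395 -0.202 ]
```

>>> play_rows(travel=[[-0.5,-0.07,0],[-0.5,-0.07,0],[-0.2,-0.03,0],[0.28,-2.03,0],[0.28,-2.03,0],[0.28,-2.03,0],[0.2,-1.4,0],[0,0,0]], rotation=[[0,0.005,0],[0,0,0],[0,0,0],[0,0,0],[0,0,0],[0,0,0],[0,0,0],[0,0,0]], claw=[0,0,0,0,0,0,0,0])

```text
time_s: 6.07
position: [0.5543, -0.036, 0.0229]
tool_rot: [[-0.002, -0.144, 0.99], [-0.002, 0.99, 0.144], [-1.0, -0.002, -0.003]]
ft_force: [0.5, 1.1, 0.5]
grip_width: -0.0
```

```bash
python3 chk.py
```

```text
6.0667 [[-0.09305307 -0.08797848]] 0.6609979522190534 1.0502246431117759 0.4534532159968241
-x 17 ang -6.15 off along normal -0.0531 med res 0.0022 pts [-0.0747 -0.1582] [-0.0724 -0.1974]
-y 40 ang 5.26 off along normal -0.2027 med res 0.0013 pts [-0.0585 -0.2031] [ 0.0395 -0.2014]
```

>>> play_rows(travel=[[0.4,0.05,0],[0.3,0.04,0],[0.1,0.014,0],[0.1,0.014,0]], rotation=[[0,0.003,0],[0,0,0],[0,0,0],[0,0,0]], claw=[0,0,0,0])

```text
time_s: 6.45
position: [0.5635, -0.0312, 0.023]
tool_rot: [[-0.006, -0.146, 0.989], [-0.001, 0.989, 0.146], [-1.0, -0.0, -0.006]]
ft_force: [-0.9, 0.5, 0.4]
grip_width: 0.0001
```

```bash
python3 chk.py
```

```text
6.45 [[-0.08325752 -0.08445867]] -0.7751340661228144 0.6045299700243787 0.42078381366747486
-x 28 ang 1.17 off along normal -0.0763 med res 0.0008 pts [-0.0753 -0.1493] [-0.0724 -0.1974]
-y 46 ang -0.07 off along normal -0.2026 med res 0.0016 pts [-0.0585 -0.2009] [ 0.0395 -0.202 ]
```

>>> play_rows(travel=[[0.1,0.014,0],[0.1,0.014,0]], rotation=[[0,-0.005,-0.003],[0,0,0]], claw=[0,0])

```text
time_s: 6.67
position: [0.5641, -0.0304, 0.0227]
tool_rot: [[-0.005, -0.144, 0.99], [-0.002, 0.99, 0.144], [-1.0, -0.001, -0.005]]
ft_force: [-6.6, -3.3, 3.6]
grip_width: -0.0002
```

>>> play_rows(travel=[[0.13,0.0,0],[0.13,0.0,0]], rotation=[[0,-0.002,0],[0,-0.002,0]], claw=[0,0])

```text
time_s: 6.83
position: [0.564, -0.0302, 0.0223]
tool_rot: [[-0.007, -0.145, 0.989], [-0.002, 0.989, 0.145], [-1.0, -0.001, -0.007]]
ft_force: [-5.3, -2.6, 3.8]
grip_width: 0.0007
```

>>> play_rows(travel=[[0.16,0.01,0],[0.16,0.01,0]], rotation=[[0,0,0],[0,0,0]], claw=[0,0])

```text
time_s: 7.0
position: [0.5638, -0.0299, 0.0221]
tool_rot: [[-0.015, -0.146, 0.989], [-0.003, 0.989, 0.146], [-1.0, -0.0, -0.015]]
ft_force: [-7.5, -3.9, 4.9]
grip_width: -0.0003
```

>>> play_rows(travel=[[0.18,0.0,0.02],[0.18,0.0,0.02]], rotation=[[0,-0.01,0],[0,-0.01,0]], claw=[0,0])

```text
time_s: 7.17
position: [0.564, -0.0299, 0.0219]
tool_rot: [[-0.003, -0.147, 0.989], [-0.003, 0.989, 0.147], [-1.0, -0.003, -0.004]]
ft_force: [-7.6, -3.6, 2.4]
grip_width: 0.0001
```

>>> play_rows(travel=[[0.22,0.01,0.02],[0.22,0.01,0.02],[0.22,0.01,0.02]], rotation=[[0,-0.005,0],[0,-0.005,0],[0,-0.005,0]], claw=[0,0,0])

```text
time_s: 7.42
position: [0.564, -0.0299, 0.0218]
tool_rot: [[-0.003, -0.148, 0.989], [-0.004, 0.989, 0.148], [-1.0, -0.004, -0.004]]
ft_force: [-8.8, -4.0, 4.3]
grip_width: 0.0002
```

>>> play_rows(travel=[[0.25,0.01,0.02],[0.25,0.01,0.02],[0.25,0.01,0.02],[0.25,0.01,0.02],[0.25,0.01,0.02],[0.25,0.01,0.02],[0.25,0.01,0.02],[0.25,0.01,0.02]], rotation=[[0,-0.005,-0.002],[0,-0.005,-0.002],[0,-0.005,-0.002],[0,-0.005,-0.002],[0,-0.005,0],[0,-0.005,0],[0,-0.005,0],[0,-0.005,0]], claw=[0,0,0,0,0,0,0,0])

```text
time_s: 8.08
position: [0.5639, -0.0298, 0.0219]
tool_rot: [[-0.01, -0.143, 0.99], [-0.007, 0.99, 0.143], [-1.0, -0.005, -0.011]]
ft_force: [-11.2, -4.3, 5.8]
grip_width: -0.0003
```

```bash
python3 chk.py; python3 - <<'E'
from pose import *
im=env.get_image("top")[:,:,::-1];cv2.imwrite("pics/t4.png",cv2.resize(im[130:230,270:430],None,fx=5,fy=5,interpolation=cv2.INTER_CUBIC))
E
```

```text
8.0833 [[-0.08264659 -0.08314933]] -11.646686094870356 -2.732094706054129 5.820633356105545
-x 29 ang -9.04 off along normal -0.0414 med res 0.0012 pts [-0.0661 -0.1496] [-0.0719 -0.1974]
-y 48 ang -0.47 off along normal -0.2016 med res 0.0003 pts [-0.0585 -0.2009] [ 0.0395 -0.202 ]
```

View pics/t4.png

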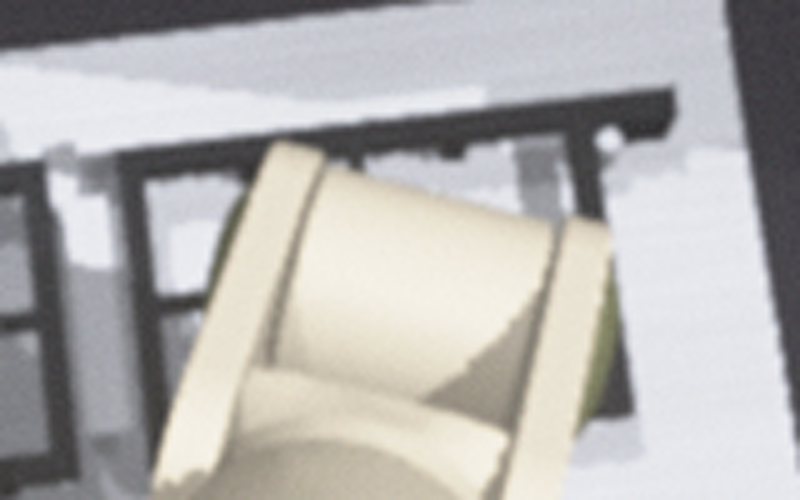

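>>> play_rows(travel=[[-0.3,-0.04,0],[-0.6,-0.08,0],[-0.8,-0.1,0],[0.46,-3.3,0.1],[0.46,-3.3,0],[0.46,-3.3,0],[0.46,-3.3,0],[0.46,-3.3,0],[0,0,0]], rotation=[[0,-0.005,0],[-0.005,0,0],[0,0,0],[0,0,0],[0,0,0],[0,0,0],[0,0,0],[0,0,0],[0,0,0]], claw=[0,0,0,0,0,0,0,0,0])

```text
time_s: 8.93
position: [0.5652, -0.2004, 0.0233]
tool_rot: [[-0.004, -0.149, 0.989], [-0.013, 0.989, 0.149], [-1.0, -0.012, -0.006]]
ft_force: [0.4, 0.2, 0.5]
grip_width: -0.0003
```

```bash
python3 - <<'E'
from pose import *
o=env.observe();print(o["time_s"],toH(o["position"]),o["ft_force"],o["tool_rot"][:,0])
im=env.get_image("top")
cv2.imwrite("pics/t5.png",cv2.resize(im[130:230,270:430,::-1],None,fx=5,fy=5,interpolation=cv2.INTER_CUBIC))
for t in(-.5,0,.5):
  pose(im,np.radians(t),np.array([.06,-.2095]),[("-x",[-.1285,.22],[-.1285,.06]),("-y",[-.118,.0075],[-.02,.0075]),("+y",[.015,.2275],[-.12,.2275])])
E
```

```text
8.9333 [[-0.10482297 -0.25232228]] [0.41877646 0.18390612 0.47606139] [-0.00438427 -0.01250652 -0.99991218]
-x 30 ang -5.66 off along normal -0.0602 med res 0.0014 pts [-0.0614 -0.0537] [-0.0714 -0.1483]
-y 50 ang -0.17 off along normal -0.2011 med res 0.0003 pts [-0.0579 -0.201 ] [ 0.0401 -0.2018]
+y 31 ang -5.20 off along normal 0.0237 med res 0.0015 pts [0.077  0.0173] [-0.0065  0.0124]
-x 29 ang -2.32 off along normal -0.0676 med res 0.0008 pts [-0.0622 -0.058 ] [-0.0719 -0.1494]
-y 50 ang -0.42 off along normal -0.2011 med res 0.0002 pts [-0.058  -0.2009] [ 0.04  -0.202]
+y 30 ang -4.39 off along normal 0.0231 med res 0.0017 pts [0.075  0.0174] [-0.0056  0.0118]
-x 29 ang -4.19 off along normal -0.0632 med res 0.0012 pts [-0.0635 -0.0591] [-0.0719 -0.1506]
-y 50 ang -0.32 off along normal -0.2011 med res 0.0003 pts [-0.0582 -0.2008] [ 0.0399 -0.2016]
+y 30 ang -4.32 off along normal 0.0229 med res 0.0017 pts [0.073  0.0175] [-0.0076  0.0112]
```

View pics/t5.png

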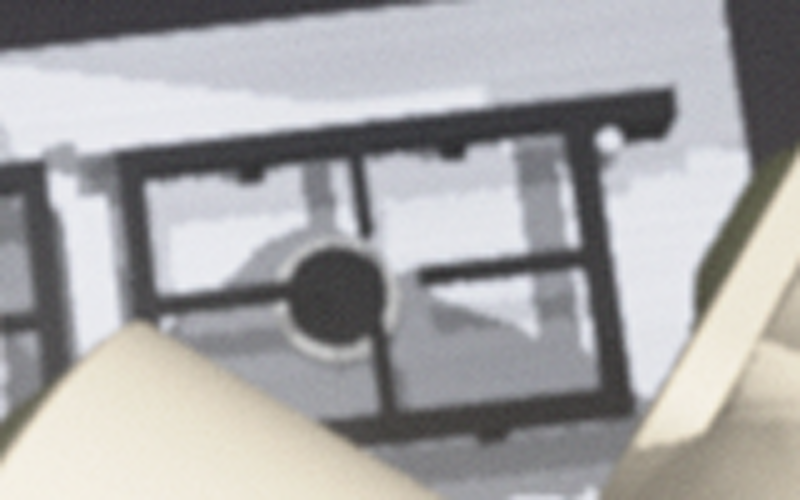

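```bash
python3 - <<'E'
from pose import *
im=env.get_image("top")
for dx in(-.002,0,.001):
  pose(im,0,np.array([.06+dx,-.2095]),[("+x",[.0215,-.027],[.0215,.04]),("+x",[.0215,.06],[.0215,.20])])
im=cv2.cvtColor(cv2.imread("pics/t2.png"),cv2.COLOR_BGR2RGB)
E
```

```text
+x 50 ang -0.22 off along normal 0.0808 med res 0.0002 pts [ 0.0795 -0.2365] [ 0.0807 -0.1695]
+x 50 ang -0.17 off along normal 0.0809 med res 0.0001 pts [ 0.0801 -0.1495] [ 0.0813 -0.0095]
+x 50 ang -0.44 off along normal 0.0815 med res 0.0003 pts [ 0.0797 -0.2364] [ 0.0809 -0.1695]
+x 50 ang -0.35 off along normal 0.0810 med res 0.0002 pts [ 0.0803 -0.1495] [ 0.0809 -0.0095]
+x 50 ang 0.04 off along normal 0.0799 med res 0.0001 pts [ 0.0795 -0.2364] [ 0.0807 -0.1694]
+x 50 ang -0.12 off along normal 0.0809 med res 0.0001 pts [ 0.0807 -0.1495] [ 0.0813 -0.0095]
```

>>> play_rows(travel=[[0,0,3],[0,0,4],[0,0,4],[1.3,2.6,3],[1.3,2.6,3],[1.3,2.6,2],[1.3,2.6,0],[1.3,2.6,0],[0,0,0],[0,0,0]], rotation=[[-0.012,-0.005,0],[0,0,0],[0,0,0],[0,0,0],[0,0,0],[0,0,0],[0,0,0],[0,0,0],[0,0,0],[0,0,0]], claw=[0,0,0,0,0,0,0,0,0,0])

```text
time_s: 9.87
position: [0.6222, -0.0443, 0.2194]
tool_rot: [[-0.006, -0.162, 0.987], [-0.014, 0.987, 0.162], [-1.0, -0.013, -0.009]]
ft_force: [0.9, -1.6, 0.9]
grip_width: -0.0003
```

```bash
python3 - <<'E'
from pose import *
import pickle
ci=env.camera_info("wrist");print(toH(env.observe()["position"]),env.observe()["tool_rot"][:,0])
im=env.get_image("wrist");cv2.imwrite("pics/w2.png",im[:,:,::-1]);pickle.dump(ci,open("w2.pkl","wb"))
E
```

```text
[[-0.02688022 -0.10548997]] [-0.00639429 -0.01388892 -0.9998831 ]
```

View pics/w2.png

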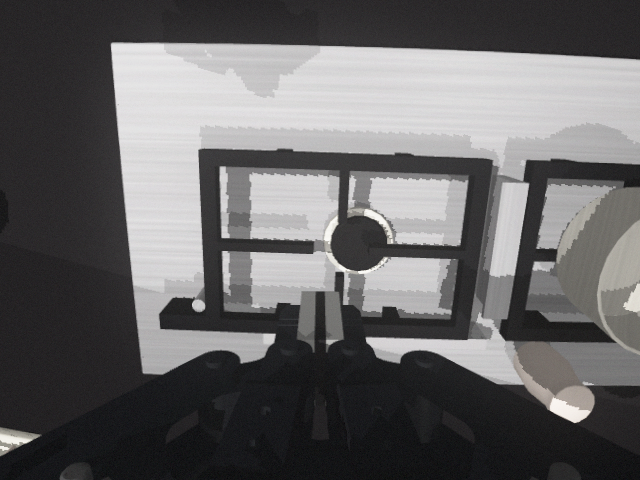

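```bash
cat > wang.py <<'E'
from pose import *
import pickle,sys
def run(f,segs):
    ci=pickle.load(open(f+".pkl","rb"));im=cv2.imread("pics/"+f+".png");g=cv2.cvtColor(im,cv2.COLOR_BGR2GRAY).astype(np.float32)
    for nm,a,b,zz,pol in segs:
        P=edgepts(g,a,b,80,4,pol,.04,.96)
        if len(P)<10: print(nm,"few",len(P));continue
        W=ray("wrist",P,zz,ci);H=toH(W);l=fit(H);r=np.abs((H-l[0])@[-l[1][1],l[1][0]])
        t=np.degrees(np.arctan2(l[1][1],l[1][0]));t=(t+45)%90-45
        print(nm,len(P),"ang %.2f"%t,"res %.4f"%np.median(r),H[0].round(4),H[-1].round(4))
E
python3 - <<'E'
from wang import *
for p in(1,-1):
  run("w2",[("hobfront",(116,43.5),(640,58),.008,p),("hobright(-y)",(112,50),(142,370),.008,p),("-x out",(203,151),(490,160),.044,p),("-x in",(220,166),(335,169),.044,p),("-y in",(219,170),(220,315),.044,p),("-y out",(201,160),(207,295),.044,p),("+y in",(471,178),(462,320),.044,p),("+y out",(492,165),(480,325),.044,p),("+x in",(225,318),(275,321),.044,p),("+x out",(162,328),(270,333),.044,p)])
  print()
E
```

```text
hobfront 80 ang 0.09 res 0.0001 [-0.1513 -0.2539] [-0.1519  0.1281]
hobright(-y) few 0
-x out few 1
-x in 80 ang -0.31 res 0.0001 [-0.0601 -0.1784] [-0.0595 -0.0989]
-y in few 4
-y out 80 ang -0.30 res 0.0000 [-0.0599 -0.1984] [ 0.0408 -0.1987]
+y in 19 ang 3.20 res 0.0000 [-0.0524  0.0052] [-0.0281  0.0063]
+y out 49 ang 3.68 res 0.0011 [-0.0578  0.0232] [0.0594 0.0311]
+x in few 6
+x out 80 ang -0.49 res 0.0001 [ 0.0778 -0.2329] [ 0.0783 -0.1486]

hobfront few 0
hobright(-y) 80 ang 0.02 res 0.0001 [-0.136  -0.2754] [ 0.1291 -0.2757]
-x out 80 ang -0.33 res 0.0001 [-0.0729 -0.1855] [-0.0717  0.0111]
-x in few 0
-y in 74 ang -0.38 res 0.0001 [-0.0526 -0.1829] [ 0.0576 -0.1836]
-y out few 0
+y in few 3
+y out 72 ang 5.60 res 0.0009 [-0.0621  0.0218] [0.0592 0.027 ]
+x in few 0
+x out few 0
```

>>> play_rows(travel=[[-2.1,-2.3,0],[-2.1,-2.3,0],[-2.1,-2.3,0],[0,0,-4],[0,0,-4],[0,0,-4],[0,0,-4],[0,0,-2],[0,0,0],[0,0,0]], rotation=[[0.014,-0.006,-0.025],[0,0,0],[0,0,0],[0,0,0],[0,0,0],[0,0,0],[0,0,0],[0,0,0],[0,0,0],[0,0,0]], claw=[0,0,0,0,0,0,0,0,0,0])

```text
time_s: 10.75
position: [0.547, -0.1177, 0.0325]
tool_rot: [[-0.002, -0.132, 0.991], [0.001, 0.991, 0.132], [-1.0, 0.001, -0.001]]
ft_force: [0.5, 0.3, 0.6]
grip_width: -0.0003
```

```bash
cat > st.py <<'E'
from meas import *
o=env.observe();f=o["ft_force"];np.set_printoptions(precision=4,suppress=True)
print("t %.2f H"%o["time_s"],toH(o["position"])[0],"z %.4f"%o["position"][2],"F_H",f[:2]@RH,f[2],"xt",o["tool_rot"][:,0],"yaw %.2f"%np.degrees(np.arctan2(o["tool_rot"][1,1],o["tool_rot"][0,1])))
E
python3 st.py
```

```text
t 10.75 H [-0.1115 -0.1679] z 0.0325 F_H [0.5784 0.2622] 0.624446152623738 xt [-0.0016  0.0009 -1.    ] yaw 97.57
```

>>> play_rows(travel=[[0.6,0.1,-0.5],[0.7,0.11,-0.5],[0.6,0.08,0],[0.4,0.05,0],[0.2,0.03,0],[0,0,0]], rotation=[[0,0,0],[0,0,0],[0,0,0],[0,0,0],[0,0,0],[0,0,0]], claw=[0,0,0,0,0,0])

```text
time_s: 11.25
position: [0.5764, -0.115, 0.0273]
tool_rot: [[0.005, -0.132, 0.991], [-0.003, 0.991, 0.132], [-1.0, -0.004, 0.005]]
ft_force: [-4.3, -1.7, -2.0]
grip_width: 0.0001
```

```bash
python3 st.py
```

```text
t 11.25 H [-0.0819 -0.1693] z 0.0273 F_H [-4.4497 -1.0699] -1.9648980125284328 xt [ 0.0053 -0.0029 -1.    ] yaw 97.56
```

>>> play_rows(travel=[[0.12,0.0,0],[0.15,0.0,0],[0.15,0.0,0]], rotation=[[0,0,0],[0,0,0],[0,0,0]], claw=[0,0,0])

```text
time_s: 11.5
position: [0.5764, -0.115, 0.0274]
tool_rot: [[-0.006, -0.133, 0.991], [-0.003, 0.991, 0.133], [-1.0, -0.002, -0.006]]
ft_force: [-7.4, -1.1, 2.4]
grip_width: -0.0001
```

```bash
python3 st.py
```

```text
t 11.50 H [-0.082  -0.1693] z 0.0274 F_H [-7.4471 -0.0571] 2.435254859749956 xt [-0.0058 -0.0028 -1.    ] yaw 97.64
```

>>> play_rows(travel=[[-0.3,-0.04,-0.1],[-0.6,-0.08,-0.1],[-0.3,-0.04,0],[-0.26,1.9,0],[-0.26,1.9,0],[-0.26,1.9,0],[-0.2,1.4,0],[0,0,0]], rotation=[[0,-0.005,0],[0.003,0,0],[0,0,0],[0,0,0],[0,0,0],[0,0,0],[0,0,0],[0,0,0]], claw=[0,0,0,0,0,0,0,0])

```text
time_s: 12.17
position: [0.5533, -0.0445, 0.0272]
tool_rot: [[0.006, -0.129, 0.992], [-0.0, 0.992, 0.129], [-1.0, -0.001, 0.006]]
ft_force: [0.1, 0.9, -0.7]
grip_width: -0.0001
```

```bash
python3 st.py
```

```text
t 12.17 H [-0.0951 -0.0963] z 0.0272 F_H [0.2457 0.8968] -0.7090556008655641 xt [ 0.0062 -0.0005 -1.    ] yaw 97.44
```

>>> play_rows(travel=[[0.4,0.05,-0.2],[0.3,0.04,-0.1],[0.2,0.02,0],[0.1,0.01,0],[0.1,0.01,0]], rotation=[[0,0,0.005],[0,0,0],[0,0,0],[0,0,0],[0,0,0]], claw=[0,0,0,0,0])

```text
time_s: 12.58
position: [0.5664, -0.0449, 0.0242]
tool_rot: [[0.009, -0.134, 0.991], [-0.001, 0.991, 0.134], [-1.0, -0.002, 0.008]]
ft_force: [-0.2, 0.9, 0.5]
grip_width: -0.0003
```

```bash
python3 st.py
```

```text
t 12.58 H [-0.0822 -0.0984] z 0.0242 F_H [-0.0577  0.8918] 0.48301793111796854 xt [ 0.0085 -0.0013 -1.    ] yaw 97.73
```

>>> play_rows(travel=[[0.12,0.0,0],[0.15,0.0,0],[0.18,0,0]], rotation=[[0,0,0],[0,0,0],[0,0,0]], claw=[0,0,0])

```text
time_s: 12.83
position: [0.5668, -0.0453, 0.0233]
tool_rot: [[-0.004, -0.134, 0.991], [0.0, 0.991, 0.134], [-1.0, 0.001, -0.004]]
ft_force: [-9.1, -0.6, 5.3]
grip_width: 0.0001
```

```bash
python3 st.py
```

```text
t 12.83 H [-0.0819 -0.0989] z 0.0233 F_H [-9.1027  0.6404] 5.335518363992529 xt [-0.0036  0.0004 -1.    ] yaw 97.69
```

>>> play_rows(travel=[[0.23,0.01,0.03],[0.23,0.01,0.03],[0.23,0.01,0.03],[0.23,0.01,0.03],[0.23,0.01,0.03],[0.23,0.01,0.03],[0.23,0.01,0.03],[0.23,0.01,0.03],[0.23,0.01,0.03]], rotation=[[0,-0.005,0],[0,-0.005,0],[0,-0.005,0],[0,-0.005,0],[0,-0.005,0],[0,-0.005,0],[0,-0.005,0],[0,-0.005,0],[0,-0.005,0]], claw=[0,0,0,0,0,0,0,0,0])

```text
time_s: 13.58
position: [0.5667, -0.0452, 0.0233]
tool_rot: [[-0.012, -0.134, 0.991], [0.006, 0.991, 0.134], [-1.0, 0.007, -0.011]]
ft_force: [-10.5, -2.4, 5.4]
grip_width: -0.0002
```

```bash
python3 st.py
```

```text
t 13.58 H [-0.082  -0.0988] z 0.0233 F_H [-10.7035  -0.9794] 5.36729592684446 xt [-0.0122  0.0059 -0.9999] yaw 97.69
```

>>> play_rows(travel=[[-0.3,-0.04,0],[-0.6,-0.08,0],[-0.6,-0.08,0],[0,0,4],[0,0,4],[0,0,4],[2.4,0.3,4],[2.4,0.3,2],[2,0.3,0],[0,0,0],[0,0,0]], rotation=[[0,-0.01,0],[-0.006,0,0],[0,0,0],[0,0,0],[0,0,0],[0,0,0],[0,0,0],[0,0,0],[0,0,0],[0,0,0],[0,0,0]], claw=[0,0,0,0,0,0,0,0,0,0,0])

```text
time_s: 14.5
position: [0.6128, -0.0396, 0.2083]
tool_rot: [[-0.001, -0.13, 0.991], [-0.0, 0.991, 0.13], [-1.0, -0.0, -0.001]]
ft_force: [0.4, -0.8, -1.0]
grip_width: 0.0
```

```bash
python3 st.py; python3 - <<'E'
from wang import *
ci=env.camera_info("wrist")
im=env.get_image("wrist");cv2.imwrite("pics/w3.png",im[:,:,::-1]);pickle.dump(ci,open("w3.pkl","wb"))
E
```

```text
t 14.50 H [-0.0356 -0.0996] z 0.2083 F_H [ 0.3006 -0.8375] -0.967448752254236 xt [-0.0013 -0.0005 -1.    ] yaw 97.48
```

View pics/w3.png

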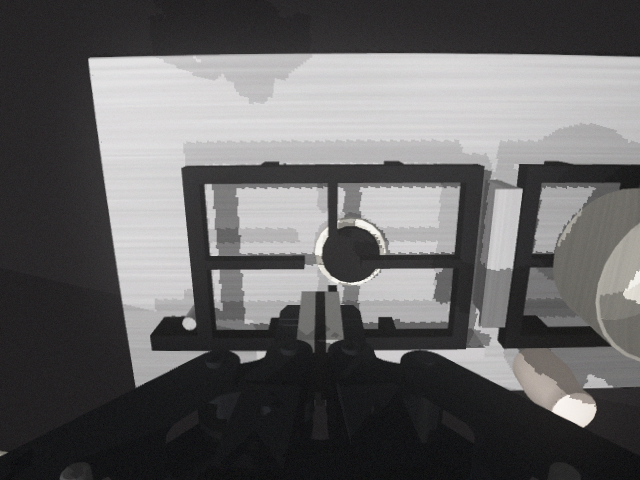

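```bash
python3 - <<'E'
from wang import *
run("w3",[("hobfront",(95,58),(630,55),.008,1),("hob-y",(90,65),(133,375),.008,-1),("-x out",(186,168),(480,166),.044,-1),("-x in",(207,184),(325,184),.044,1),("-y in",(206,190),(212,325),.044,-1),("-y out",(184,180),(197,318),.044,1),("+x out",(155,349),(245,349.5),.044,1),("+x out",(155,349),(245,349.5),.044,-1),
("stop",(492,190),(482,325),.05,1),("+y",(483,175),(466,330),.044,1),("+y",(483,175),(466,330),.044,-1)])
E
```

```text
hobfront 80 ang 0.07 res 0.0001 [-0.1516 -0.2527] [-0.1519  0.1258]
hob-y 80 ang 0.05 res 0.0001 [-0.1367 -0.2755] [ 0.1145 -0.2753]
-x out 72 ang 0.07 res 0.0001 [-0.0721 -0.1859] [-0.0721  0.0097]
-x in 80 ang -2.40 res 0.0007 [-0.0588 -0.1767] [-0.0554 -0.0974]
-y in 72 ang 0.05 res 0.0001 [-0.0498 -0.1824] [ 0.051  -0.1825]
-y out 80 ang 0.03 res 0.0001 [-0.0572 -0.1986] [ 0.045  -0.1984]
+x out 64 ang 0.31 res 0.0001 [ 0.0794 -0.2319] [ 0.0793 -0.163 ]
+x out 18 ang 0.33 res 0.0005 [ 0.082  -0.1962] [ 0.0816 -0.1675]
stop few 8
+y 58 ang 0.07 res 0.0001 [-0.0593  0.0232] [0.0373 0.0232]
+y 80 ang 0.05 res 0.0001 [-0.0595  0.0215] [0.0563 0.0218]
```

>>> play_rows(travel=[[1.1,-3.4,0],[1.1,-3.4,0],[1.1,-3.4,0],[1.1,-3.3,0],[0,0,-3],[0,0,-3],[0,0,-3],[0,0,-2],[0,0,0],[0,0,0]], rotation=[[0,0,0.007],[0,0,0],[0,0,0],[0,0,0],[0,0,0],[0,0,0],[0,0,0],[0,0,0],[0,0,0],[0,0,0]], claw=[0,0,0,0,0,0,0,0,0,0])

```text
time_s: 15.38
position: [0.647, -0.182, 0.0884]
tool_rot: [[-0.014, -0.135, 0.991], [0.004, 0.991, 0.135], [-1.0, 0.006, -0.013]]
ft_force: [0.6, -0.4, 1.4]
grip_width: 0.0
```

```bash
python3 st.py
```

```text
t 15.38 H [-0.0212 -0.2453] z 0.0884 F_H [ 0.5287 -0.4836] 1.419126401999513 xt [-0.0136  0.0041 -0.9999] yaw 97.74
```

>>> play_rows(travel=[[1.1,0.15,-1],[0,0,-2],[0,0,-1.5],[0,0,-1],[0,0,-0.7],[0,0,0],[0,0,0]], rotation=[[-0.004,-0.013,0],[0,0,0],[0,0,0],[0,0,0],[0,0,0],[0,0,0],[0,0,0]], claw=[0,0,0,0,0,0,0])

```text
time_s: 15.97
position: [0.6634, -0.1806, 0.0301]
tool_rot: [[0.014, -0.135, 0.991], [-0.006, 0.991, 0.135], [-1.0, -0.008, 0.013]]
ft_force: [-0.4, -0.2, 0.5]
grip_width: -0.0003
```

```bash
python3 st.py
```

```text
t 15.97 H [-0.0048 -0.2462] z 0.0301 F_H [-0.3754 -0.1154] 0.5163165293195363 xt [ 0.0143 -0.0058 -0.9999] yaw 97.78
```

>>> play_rows(travel=[[-0.4,0,-0.4],[-0.07,0.5,-0.2],[-0.07,0.5,0],[-0.07,0.5,0],[0,0,0]], rotation=[[0.004,0.009,0],[0,0,0],[0,0,0],[0,0,0],[0,0,0]], claw=[0,0,0,0,0])

```text
time_s: 16.38
position: [0.6578, -0.1645, 0.0265]
tool_rot: [[0.009, -0.135, 0.991], [-0.003, 0.991, 0.135], [-1.0, -0.004, 0.008]]
ft_force: [-0.6, 1.0, 0.2]
grip_width: -0.0001
```

```bash
python3 st.py
```

```text
t 16.38 H [-0.0081 -0.2295] z 0.0265 F_H [-0.4999  1.1036] 0.21120473493730835 xt [ 0.0087 -0.0032 -1.    ] yaw 97.77
```

Next I advance in 2 mm steps until the finger touches.

>>> play_rows(travel=[[-0.03,0.25,-0.2],[-0.03,0.25,-0.1],[-0.03,0.2,0],[-0.03,0.2,0],[-0.03,0.2,0]], rotation=[[0.003,0.005,0],[0,0,0],[0,0,0],[0,0,0],[0,0,0]], claw=[0,0,0,0,0])

```text
time_s: 16.8
position: [0.6566, -0.1523, 0.024]
tool_rot: [[0.004, -0.136, 0.991], [-0.0, 0.991, 0.136], [-1.0, -0.001, 0.004]]
ft_force: [-0.2, -0.2, -0.2]
grip_width: -0.0002
```

```bash
python3 st.py
```

```text
t 16.80 H [-0.0077 -0.2172] z 0.0240 F_H [-0.1854 -0.1471] -0.23218828327839094 xt [ 0.0043 -0.0005 -1.    ] yaw 97.80
```

>>> play_rows(travel=[[-0.02,0.15,0],[-0.02,0.15,0],[0.02,0.15,0],[0.03,0.15,0]], rotation=[[0,0.002,0],[0,0,0],[0,0,0],[0,0,0]], claw=[0,0,0,0])

```text
time_s: 17.13
position: [0.656, -0.1477, 0.024]
tool_rot: [[0.001, -0.136, 0.991], [-0.004, 0.991, 0.136], [-1.0, -0.004, 0.0]]
ft_force: [-3.0, -5.8, 0.3]
grip_width: 0.0001
```

```bash
python3 st.py
```

```text
t 17.13 H [-0.0075 -0.2125] z 0.0240 F_H [-3.7166 -5.3098] 0.27758183721978724 xt [ 0.0008 -0.0041 -1.    ] yaw 97.80
```

>>> play_rows(travel=[[0.0,0.17,0],[0.0,0.17,0],[0.0,0.17,0]], rotation=[[0,0,0],[0,0,0],[0,0,0]], claw=[0,0,0])

```text
time_s: 17.38
position: [0.6556, -0.1452, 0.0241]
tool_rot: [[0.0, -0.134, 0.991], [-0.008, 0.991, 0.134], [-1.0, -0.008, -0.001]]
ft_force: [-2.3, -5.4, -1.1]
grip_width: -0.0002
```

```bash
python3 st.py
```

```text
t 17.38 H [-0.0076 -0.2101] z 0.0241 F_H [-3.0602 -5.0528] -1.0670401352401706 xt [ 0.0002 -0.0083 -1.    ] yaw 97.72
```

>>> play_rows(travel=[[0.0,0.2,0],[0.0,0.2,0],[0.0,0.2,0],[0.0,0.2,0],[0.0,0.2,0]], rotation=[[0.003,0,0],[0.003,0,0],[0.003,0,0],[0.003,0,0],[0.003,0,0]], claw=[0,0,0,0,0])

```text
time_s: 17.8
position: [0.6546, -0.1381, 0.0239]
tool_rot: [[-0.002, -0.133, 0.991], [0.002, 0.991, 0.133], [-1.0, 0.003, -0.002]]
ft_force: [-2.5, -5.1, -0.3]
grip_width: 0.0001
```

```bash
python3 st.py;python3 - <<'E'
from pose import *
im=env.get_image("top")[:,:,::-1];cv2.imwrite("pics/t6.png",cv2.resize(im[130:230,270:430],None,fx=5,fy=5,interpolation=cv2.INTER_CUBIC))
E
```

```text
t 17.80 H [-0.0076 -0.2028] z 0.0239 F_H [-3.1725 -4.7114] -0.34574828015270564 xt [-0.0019  0.0023 -1.    ] yaw 97.65
```

View pics/t6.png

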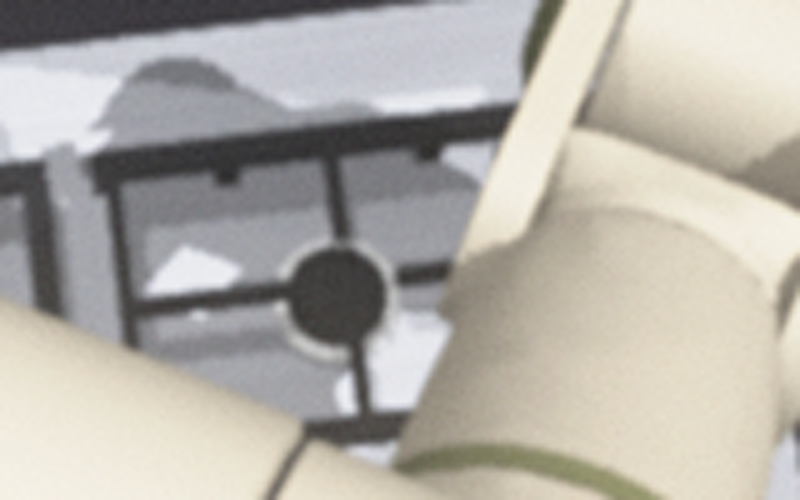

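>>> play_rows(travel=[[0.0,0.17,0],[0.0,0.17,0],[0.0,0.15,0]], rotation=[[0.001,0,0],[0.001,0,0],[0.001,0,0]], claw=[0,0,0])

```text
time_s: 18.1
position: [0.6541, -0.1347, 0.0239]
tool_rot: [[-0.003, -0.132, 0.991], [0.003, 0.991, 0.132], [-1.0, 0.003, -0.003]]
ft_force: [-1.3, -5.0, -1.3]
grip_width: -0.0
```

```bash
python3 st.py
```

```text
t 18.10 H [-0.0077 -0.1994] z 0.0239 F_H [-2.0073 -4.8128] -1.2988248027262839 xt [-0.003   0.0028 -1.    ] yaw 97.61
```

>>> play_rows(travel=[[0.02,0.15,0],[0.02,0.15,0]], rotation=[[0,0,0],[0,0,0]], claw=[0,0])

```text
time_s: 18.27
position: [0.654, -0.1335, 0.0239]
tool_rot: [[-0.004, -0.132, 0.991], [-0.0, 0.991, 0.132], [-1.0, 0.0, -0.004]]
ft_force: [-2.3, -10.6, -0.6]
grip_width: -0.0004
```

```bash
python3 st.py
```

```text
t 18.27 H [-0.0076 -0.1982] z 0.0239 F_H [ -3.7288 -10.1457] -0.5675177180410839 xt [-0.0041 -0.0003 -1.    ] yaw 97.59
```

>>> play_rows(travel=[[0.02,0.2,0],[0.02,0.23,0]], rotation=[[0.002,0,0],[0.002,0,0]], claw=[0,0])

```text
time_s: 18.43
position: [0.654, -0.1334, 0.024]
tool_rot: [[-0.005, -0.131, 0.991], [-0.004, 0.991, 0.131], [-1.0, -0.003, -0.005]]
ft_force: [-2.7, -13.9, -1.7]
grip_width: 0.0002
```

```bash
python3 st.py
```

```text
t 18.43 H [-0.0076 -0.1981] z 0.0240 F_H [ -4.548  -13.3616] -1.7442210056485492 xt [-0.0046 -0.0037 -1.    ] yaw 97.55
```

>>> play_rows(travel=[[0.02,0.21,0],[0.02,0.21,0],[0.02,0.21,0],[0.02,0.21,0]], rotation=[[0.003,-0.001,0],[0.003,-0.001,0],[0.003,-0.001,0],[0.003,-0.001,0]], claw=[0,0,0,0])

```text
time_s: 18.77
position: [0.654, -0.1335, 0.024]
tool_rot: [[-0.002, -0.129, 0.992], [-0.005, 0.992, 0.129], [-1.0, -0.005, -0.002]]
ft_force: [-2.5, -11.7, -1.9]
grip_width: 0.0007
```

```bash
python3 st.py
```

```text
t 18.77 H [-0.0076 -0.1982] z 0.0240 F_H [ -4.0896 -11.272 ] -1.887563820242066 xt [-0.0015 -0.0047 -1.    ] yaw 97.41
```

>>> play_rows(travel=[[0.02,0.23,0],[0.02,0.23,0],[0.02,0.23,0],[0.02,0.23,0],[0.02,0.23,0],[0.02,0.23,0],[0.02,0.23,0]], rotation=[[0.003,-0.001,0],[0.003,-0.001,0],[0.003,-0.001,0],[0.003,-0.001,0],[0.003,-0.001,0],[0.003,-0.001,0],[0.003,-0.001,0]], claw=[0,0,0,0,0,0,0])

```text
time_s: 19.35
position: [0.654, -0.1336, 0.0241]
tool_rot: [[0.004, -0.124, 0.992], [-0.008, 0.992, 0.124], [-1.0, -0.009, 0.003]]
ft_force: [-2.5, -11.7, -1.9]
grip_width: 0.0
```

```bash
python3 st.py
```

```text
t 19.35 H [-0.0076 -0.1983] z 0.0241 F_H [ -4.0502 -11.2705] -1.895568268885271 xt [ 0.0042 -0.0082 -1.    ] yaw 97.13
```

>>> play_rows(travel=[[0.0,-0.15,0],[0.06,-0.5,0],[0.12,-0.9,0],[0.15,-1.2,0],[0,0,4],[0,0,4],[0,0,4],[-1,2,4],[-1.5,3,2],[-1.6,3,0],[-1,2,0],[0,0,0]], rotation=[[0,0,0],[0,0,0],[0,0,0.01],[0.008,0.004,0],[0,0,0],[0,0,0],[0,0,0],[0,0,0],[0,0,0],[0,0,0],[0,0,0],[0,0,0]], claw=[0,0,0,0,0,0,0,0,0,0,0,0])

```text
time_s: 20.35
position: [0.6052, -0.0677, 0.2078]
tool_rot: [[0.001, -0.131, 0.991], [0.01, 0.991, 0.131], [-1.0, 0.01, 0.002]]
ft_force: [1.1, 0.2, 0.0]
grip_width: 0.0004
```

```bash
python3 st.py; python3 - <<'E'
from wang import *
ci=env.camera_info("wrist")
im=env.get_image("wrist");cv2.imwrite("pics/w4.png",im[:,:,::-1]);pickle.dump(ci,open("w4.pkl","wb"))
E
```

```text
t 20.35 H [-0.0469 -0.1264] z 0.2078 F_H [1.0695 0.0389] 0.04898125607353156 xt [ 0.0007  0.0101 -0.9999] yaw 97.51
```

View pics/w4.png

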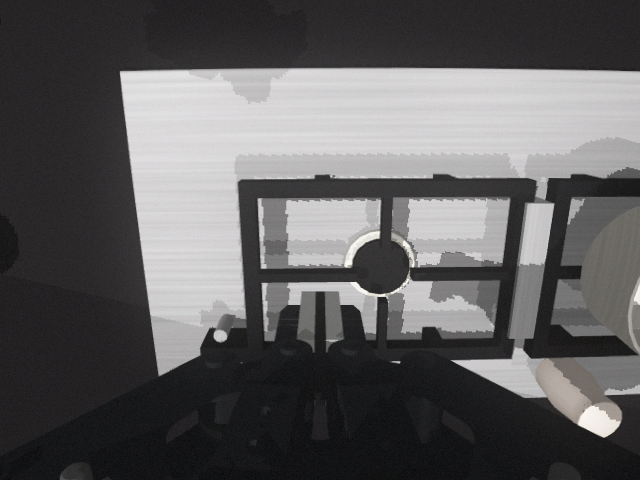

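```bash
python3 - <<'E'
from wang import *
run("w4",[("hobfront",(125,71),(630,71),.008,1),("hob-y",(122,78),(158,370),.008,-1),("-x out",(243,181),(530,180),.044,-1),("-y out",(241,190),(248,325),.044,1),("-y in",(259,205),(261,335),.044,-1)])
E
```

```text
hobfront 80 ang 0.06 res 0.0001 [-0.1516 -0.2554] [-0.1523  0.1045]
hob-y 80 ang 0.06 res 0.0001 [-0.1374 -0.2757] [ 0.0982 -0.2754]
-x out 71 ang 0.06 res 0.0001 [-0.0727 -0.1703] [-0.073   0.0232]
-y out 80 ang -0.10 res 0.0001 [-0.0606 -0.1827] [ 0.0401 -0.1825]
-y in 72 ang 0.06 res 0.0001 [-0.0495 -0.1689] [ 0.0492 -0.169 ]
```

>>> play_rows(travel=[[0.8,2.7,0],[0,0,0],[0,0,0]], rotation=[[-0.01,0,0],[0,0,0],[0,0,0]], claw=[0,0,0])

```text
time_s: 20.65
position: [0.6157, -0.0448, 0.2075]
tool_rot: [[0.001, -0.128, 0.992], [-0.001, 0.992, 0.128], [-1.0, -0.001, 0.001]]
ft_force: [-0.2, -0.7, 0.0]
grip_width: -0.0004
```

```bash
python3 st.py; python3 - <<'E'
from wang import *
ci=env.camera_info("wrist")
im=env.get_image("wrist");cv2.imwrite("pics/w5.png",im[:,:,::-1]);pickle.dump(ci,open("w5.pkl","wb"))
def q(x,y,z): return proj("wrist",np.c_[toW([x,y]),[[z]]],ci)[0]
run("w5",[("hobfront",q(-.1516,-.25,.008),q(-.152,.1,.008),.008,1),("hob-y",q(-.137,-.2755,.008),q(.09,-.2755,.008),.008,-1),("-x out",q(-.0725,-.17,.044),q(-.0725,.023,.044),.044,-1),("-y out",q(-.06,-.1826,.044),q(.04,-.1826,.044),.044,1),("-y in",q(-.05,-.169,.044),q(.05,-.169,.044),.044,-1),("+x out",q(.0795,-.216,.044),q(.0795,-.16,.044),.044,1)])
print(q(.0795,-.216,.044),q(.0795,-.16,.044))
E
```

```text
t 20.65 H [-0.0334 -0.1051] z 0.2075 F_H [-0.3066 -0.6649] 0.024626971704927517 xt [ 0.0012 -0.0006 -1.    ] yaw 97.37
hobfront 80 ang 0.05 res 0.0001 [-0.1518 -0.2358] [-0.152   0.0854]
hob-y 80 ang 0.03 res 0.0001 [-0.1292 -0.2756] [ 0.0792 -0.2754]
-x out 80 ang 0.01 res 0.0001 [-0.0719 -0.1623] [-0.0721  0.0152]
-y out 80 ang 0.05 res 0.0001 [-0.0563 -0.1828] [ 0.0357 -0.1828]
-y in 72 ang 0.05 res 0.0000 [-0.0464 -0.1679] [ 0.0456 -0.1678]
+x out 80 ang 0.36 res 0.0001 [ 0.0795 -0.2137] [ 0.0793 -0.1622]
[184.07392198 348.3870797 ] [251.81799246 348.41070275]
```

View pics/w5.png

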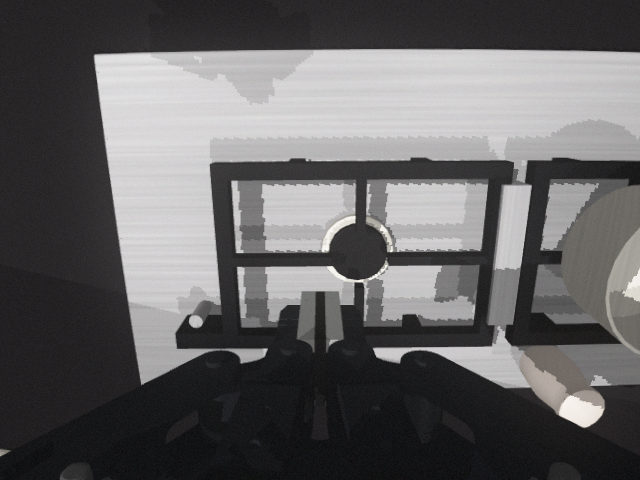

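>>> play_rows(travel=[[-2,0,3],[-2.5,0,2],[-2,0,0],[0,0,0],[0,0,0],[0,0,0]], rotation=[[0,0,0],[0,0,0],[0,0,0],[0,0,0],[0,0,0],[0,0,0]], claw=[0,0,0,0,0,0])

```text
time_s: 21.2
position: [0.5501, -0.051, 0.2559]
tool_rot: [[-0.004, -0.123, 0.992], [0.002, 0.992, 0.123], [-1.0, 0.003, -0.004]]
ft_force: [1.0, 0.2, 0.0]
grip_width: 0.0001
```

```bash
python3 st.py; python3 -c "
from rig import env
print(env.close_job())"
```

```text
t 21.20 H [-0.0993 -0.1022] z 0.2559 F_H [1.0041 0.0602] 0.02241121815164257 xt [-0.0039  0.0022 -1.    ] yaw 97.07
the job is handed in; nothing more can be done
None
```

The support is home: its side is flush on the back rail and it is pressed against the end stop. I handed the job in at about 21 s with the hand clear above the hob.

- **Turning:** I pushed beside the free corner until it met the rail. The first press at mid-side, about 8 to 12 N, left the support about 0.4° over-rotated. I pressed again nearer the lug end to seat it.
- **Rail press:** I then held it at mid-side at about 9 to 11 N for roughly 0.75 s. The wrist camera afterwards showed 0.0° to the hob.
- **Stop press:** I slid it about 16 mm along the rail from its -y side, with slight pressure towards the rail. I held it against the stop at about 11 to 13 N for roughly 1 s. These are wrist-force readings at the end of each move; the highest I saw in the whole job was about 14 N.
- **Last checks:** The final picture showed the support parallel to the hob within about 0.05°, shifted 15.7 mm along the rail and sitting under the lip.
- **One disagreement:** The picture before the last put the -x side about 0.6 mm off where it was when pressed on the rail. The last picture, from almost the earlier viewpoint, did not repeat it, so I took it as pixel noise.
- **Bystanders:** I did not measure them again at the end. The milk pan and salt looked unmoved in the views taken, and I noticed no contact with anything else.

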